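# Load and start the paint jar shaker

### The job

The paint shaker was left switched on: turn its red isolator fully off before you handle any jar, and only then stand every paint jar upright in the shaker's tray, one to a compartment. Set the speed slider to the mark whose number is the number of jars in this batch (counting the red bar as mark 0), and with all jars loaded and the speed set turn the isolator fully on again. Never handle a jar while the isolator is on, and leave the flask, the cup and the brush where they are.

Things in the scene. Friction and masses are not known exactly. Their poses are not given: they have to be found in the camera images.
- shaker: fixed shaker, left or right of the robot (control box on the other side): grey base, aluminium tray on top, 246 (x) x 168 (y) mm. Origin: centre of underside, z up. Black tray floor 70 mm up, 6 compartments (3 along x, 2 along y, pitch 78 mm), each 74 mm square inside or a little more; rims and dividers 4 mm thick, 12 mm above the floor. The tray does not move in this job.
- cell0 (a point): centre of the floor of tray compartment 0 (shaker x = -78 mm, y = -39 mm, 70 mm up)
- cell1 (a point): centre of the floor of tray compartment 1 (shaker x = -78 mm, y = 39 mm, 70 mm up)
- cell2 (a point): centre of the floor of tray compartment 2 (shaker x = 0 mm, y = -39 mm, 70 mm up)
- cell3 (a point): centre of the floor of tray compartment 3 (shaker x = 0 mm, y = 39 mm, 70 mm up)
- cell4 (a point): centre of the floor of tray compartment 4 (shaker x = 78 mm, y = -39 mm, 70 mm up)
- cell5 (a point): centre of the floor of tray compartment 5 (shaker x = 78 mm, y = 39 mm, 70 mm up)
- control_box: fixed blue control box of the shaker, 240 (x) x 190 (y) x 60 mm high. Origin: centre of underside, z up. On top: red isolator handle on a yellow square at x = -55 mm, y = 0, with a red dot on its -x side (off) and a green dot on its +y side (on); speed slider on an aluminium track along y at x = +62 mm.
- isolator (a joint): angle of the red isolator handle about the vertical, growing clockwise seen from above: 0 = fully off (end stop; bar along the box's x, white pointer to the red dot at -x), 1.571 = fully on (end stop; bar along the box's y, pointer to the green dot at +y). Friction 0.12 N m, stays where left. Counts as off below 0.2, on above 1.37.
- isolator_grip (a point): on the handle's axis at grip height, 98 mm above the table. The handle is an upright bar 76 mm long, 16 mm wide, its top 12 mm above this point and its lower edge about 24 mm below it; nothing beside it reaches this height within 80 mm. The point turns with the handle: x along the bar.
- speed (a joint): position of the black speed slider along its track in m, 0 to 0.12, growing towards the box's +y. Mark n (n = 0 to 6) is at 0.02 x n. About 1.5 N of friction; it stays where it is left.
- speed_top (a point): centre of the top of the slider's grip, 110 mm above the table. The grip is 28 mm across the track (box x), 14 mm along it (box y) and 38 mm high, standing 12 mm above the box top; a white line on its top shows its position.
- mark0 (a point): on the track at mark 0 of the speed scale (72 mm above the table). Flat bars beside the track on the box's +x side show the marks, every 20 mm: mark 0 is the short red bar, then white bars 1 to 6, each longer than the last.
- mark6 (a point): on the track at mark 6 of the speed scale, the longest white bar, 120 mm from mark 0
- jar_a: closed paint jar, red body with a white screw cap with a dot of the same colour on top; cylinder of 50 mm diameter, 58 mm high, 100 to 200 g. Origin: centre of its underside, z up its axis. Always in the batch.
- jar_b: closed paint jar, blue body with a white screw cap with a dot of the same colour on top; cylinder of 50 mm diameter, 58 mm high, 100 to 200 g. Origin: centre of its underside, z up its axis. Always in the batch.
- jar_c: closed paint jar, yellow body with a white screw cap with a dot of the same colour on top; cylinder of 50 mm diameter, 58 mm high, 100 to 200 g. Origin: centre of its underside, z up its axis. Always in the batch.
- jar_d: closed paint jar, green body with a white screw cap with a dot of the same colour on top; cylinder of 50 mm diameter, 58 mm high, 100 to 200 g. Origin: centre of its underside, z up its axis. None if it is not in this batch.
- jar_e: closed paint jar, orange body with a white screw cap with a dot of the same colour on top; cylinder of 50 mm diameter, 58 mm high, 100 to 200 g. Origin: centre of its underside, z up its axis. None if it is not in this batch.
- jar_f: closed paint jar, purple body with a white screw cap with a dot of the same colour on top; cylinder of 50 mm diameter, 58 mm high, 100 to 200 g. Origin: centre of its underside, z up its axis. None if it is not in this batch.
- flask: steel drinking flask with a green cap, 68 mm diameter, 170 mm high, standing at the far edge: leave alone. Origin: centre of its underside.
- water_cup: amber cup, 76 mm across, 85 mm high, standing at the far edge: leave alone. Origin: centre of its underside.
- brush: paint brush lying flat on the table between flask and cup, about 150 mm long: leave alone. Its x axis runs along it.
Things that resemble listed ones, but are neither listed nor needed, are in the scene too. What is shaped like the jar_d but turquoise is not meant.

How it is judged:
On the way, in this order (a step that is already met when the one before it is completed fails the run):
1. the isolator is turned off (value of joint isolator below 0.2 rad), for 0.2 s.
2. isolator off, every jar stands in the tray and the slider is at the mark of their number, 4 to 6 (the heights of jar_d, jar_e, jar_f in the rule only tell which of them are present) (x of jar_a in the frame of shaker between -0.118 and 0.118 m and y of jar_a in the frame of shaker between -0.079 and 0.079 m and z of jar_a in the frame of shaker between 0.065 and 0.075 m and angle between each of jar_a, jar_b, jar_c, jar_d, jar_e, jar_f's own z axis and vertical below 0.1 rad and linear speed of each of jar_a, jar_b, jar_c, jar_d, jar_e, jar_f below 0.03 m/s and x of jar_b in the frame of shaker between -0.118 and 0.118 m and y of jar_b in the frame of shaker between -0.079 and 0.079 m and z of jar_b in the frame of shaker between 0.065 and 0.075 m and x of jar_c in the frame of shaker between -0.118 and 0.118 m and y of jar_c in the frame of shaker between -0.079 and 0.079 m and z of jar_c in the frame of shaker between 0.065 and 0.075 m and x of jar_d in the frame of shaker between -0.118 and 0.118 m and y of jar_d in the frame of shaker between -0.079 and 0.079 m and z of jar_d in the frame of shaker between 0.065 and 0.075 m and x of jar_e in the frame of shaker between -0.118 and 0.118 m and y of jar_e in the frame of shaker between -0.079 and 0.079 m and z of jar_e in the frame of shaker between 0.065 and 0.075 m and x of jar_f in the frame of shaker between -0.118 and 0.118 m and y of jar_f in the frame of shaker between -0.079 and 0.079 m and z of jar_f in the frame of shaker between 0.065 and 0.075 m and value of joint isolator below 0.2 rad and (((height (world z) of jar_d above -9 m or height (world z) of shaker below -1 m) and (height (world z) of jar_e above -9 m or height (world z) of shaker below -1 m) and (height (world z) of jar_f above -9 m or height (world z) of shaker below -1 m) and value of joint speed between 0.113 and 0.127 m) or ((height (world z) of jar_d below -9 m and height (world z) of shaker above -1 m) and (height (world z) of jar_e above -9 m or height (world z) of shaker below -1 m) and (height (world z) of jar_f above -9 m or height (world z) of shaker below -1 m) and value of joint speed between 0.093 and 0.107 m) or ((height (world z) of jar_d above -9 m or height (world z) of shaker below -1 m) and (height (world z) of jar_e below -9 m and height (world z) of shaker above -1 m) and (height (world z) of jar_f above -9 m or height (world z) of shaker below -1 m) and value of joint speed between 0.093 and 0.107 m) or ((height (world z) of jar_d above -9 m or height (world z) of shaker below -1 m) and (height (world z) of jar_e above -9 m or height (world z) of shaker below -1 m) and (height (world z) of jar_f below -9 m and height (world z) of shaker above -1 m) and value of joint speed between 0.093 and 0.107 m) or ((height (world z) of jar_d below -9 m and height (world z) of shaker above -1 m) and (height (world z) of jar_e below -9 m and height (world z) of shaker above -1 m) and (height (world z) of jar_f above -9 m or height (world z) of shaker below -1 m) and value of joint speed between 0.073 and 0.087 m) or ((height (world z) of jar_d below -9 m and height (world z) of shaker above -1 m) and (height (world z) of jar_e above -9 m or height (world z) of shaker below -1 m) and (height (world z) of jar_f below -9 m and height (world z) of shaker above -1 m) and value of joint speed between 0.073 and 0.087 m) or ((height (world z) of jar_d above -9 m or height (world z) of shaker below -1 m) and (height (world z) of jar_e below -9 m and height (world z) of shaker above -1 m) and (height (world z) of jar_f below -9 m and height (world z) of shaker above -1 m) and value of joint speed between 0.073 and 0.087 m))), for 0.2 s.
3. the isolator is turned on (value of joint isolator above 1.37 rad), for 0.2 s.
At the end, for the whole second after the job is handed in: Every jar present stands upright (within 0.1 rad) and at rest on the floor of the shaker's tray, each in a compartment; the speed slider is within 7 mm of the mark whose number is the number of jars present; the isolator is on (above 1.37 rad) (x of jar_a in the frame of shaker between -0.118 and 0.118 m and y of jar_a in the frame of shaker between -0.079 and 0.079 m and z of jar_a in the frame of shaker between 0.065 and 0.075 m and angle between each of jar_a, jar_b, jar_c, jar_d, jar_e, jar_f's own z axis and vertical below 0.1 rad and linear speed of each of jar_a, jar_b, jar_c, jar_d, jar_e, jar_f below 0.03 m/s and x of jar_b in the frame of shaker between -0.118 and 0.118 m and y of jar_b in the frame of shaker between -0.079 and 0.079 m and z of jar_b in the frame of shaker between 0.065 and 0.075 m and x of jar_c in the frame of shaker between -0.118 and 0.118 m and y of jar_c in the frame of shaker between -0.079 and 0.079 m and z of jar_c in the frame of shaker between 0.065 and 0.075 m and x of jar_d in the frame of shaker between -0.118 and 0.118 m and y of jar_d in the frame of shaker between -0.079 and 0.079 m and z of jar_d in the frame of shaker between 0.065 and 0.075 m and x of jar_e in the frame of shaker between -0.118 and 0.118 m and y of jar_e in the frame of shaker between -0.079 and 0.079 m and z of jar_e in the frame of shaker between 0.065 and 0.075 m and x of jar_f in the frame of shaker between -0.118 and 0.118 m and y of jar_f in the frame of shaker between -0.079 and 0.079 m and z of jar_f in the frame of shaker between 0.065 and 0.075 m and value of joint isolator above 1.37 rad and (((height (world z) of jar_d above -9 m or height (world z) of shaker below -1 m) and (height (world z) of jar_e above -9 m or height (world z) of shaker below -1 m) and (height (world z) of jar_f above -9 m or height (world z) of shaker below -1 m) and value of joint speed between 0.113 and 0.127 m) or ((height (world z) of jar_d below -9 m and height (world z) of shaker above -1 m) and (height (world z) of jar_e above -9 m or height (world z) of shaker below -1 m) and (height (world z) of jar_f above -9 m or height (world z) of shaker below -1 m) and value of joint speed between 0.093 and 0.107 m) or ((height (world z) of jar_d above -9 m or height (world z) of shaker below -1 m) and (height (world z) of jar_e below -9 m and height (world z) of shaker above -1 m) and (height (world z) of jar_f above -9 m or height (world z) of shaker below -1 m) and value of joint speed between 0.093 and 0.107 m) or ((height (world z) of jar_d above -9 m or height (world z) of shaker below -1 m) and (height (world z) of jar_e above -9 m or height (world z) of shaker below -1 m) and (height (world z) of jar_f below -9 m and height (world z) of shaker above -1 m) and value of joint speed between 0.093 and 0.107 m) or ((height (world z) of jar_d below -9 m and height (world z) of shaker above -1 m) and (height (world z) of jar_e below -9 m and height (world z) of shaker above -1 m) and (height (world z) of jar_f above -9 m or height (world z) of shaker below -1 m) and value of joint speed between 0.073 and 0.087 m) or ((height (world z) of jar_d below -9 m and height (world z) of shaker above -1 m) and (height (world z) of jar_e above -9 m or height (world z) of shaker below -1 m) and (height (world z) of jar_f below -9 m and height (world z) of shaker above -1 m) and value of joint speed between 0.073 and 0.087 m) or ((height (world z) of jar_d above -9 m or height (world z) of shaker below -1 m) and (height (world z) of jar_e below -9 m and height (world z) of shaker above -1 m) and (height (world z) of jar_f below -9 m and height (world z) of shaker above -1 m) and value of joint speed between 0.073 and 0.087 m))); the robot touches nothing.
It fails at once if a jar is handled by the gripper while the isolator is not off (value of joint isolator above 0.35 rad and (contact force between the fingers and jar_a above 1 N or contact force between the fingers and jar_b above 1 N or contact force between the fingers and jar_c above 1 N or contact force between the fingers and jar_d above 1 N or contact force between the fingers and jar_e above 1 N or contact force between the fingers and jar_f above 1 N)).
It fails at once if the flask, the cup or the brush is moved by more than 3 cm (distance of any of flask, water_cup, brush from where it was at the start of the episode above 0.03 m).
Of jar_d, jar_e, jar_f only 1 to 3 are there at a start; the rules pass over those that are not, and their reading is None.
At some moment in a run one of jar_a, jar_b, jar_c, jar_d, jar_e, jar_f may be knocked a few centimetres aside while the robot is not near it.
It also fails if it takes over 208 s, if anything falls off the work surface, if the arm or the gripper's body presses on something with over 40 N, if the wrist force passes 120 N, or if a joint passes its speed limit or range.

### The arm

A 7-joint arm with a two-finger parallel gripper is mounted at the origin on the work surface. World frame = base frame: x ahead of the robot, y to its left, z up, the work surface at z = 0. Lengths are in m, angles in rad, forces in N, time in s.
With the tool pointing down it reaches from about 0.375 to 0.925 m from the base axis. Payload 3.1 kg.
Tool frame: the origin (TCP) lies between the finger pads; the fingertips stand 19 mm ahead of it and the grasp point (between the pads) is the TCP; z points along the fingers, y is the direction in which the jaws open and shut (so a half turn about z gives the same grasp; the last joint's range is limited). The gripper opens to 85 mm and grips with 20 to 120 N. Pads are 22 mm wide; open, the fingers measure 114 mm over their backs; the gripper's body (76 mm by 85 mm) begins 54 mm behind the grasp point. The pads swing forward as they close: fully open they stand 13 mm farther back than shut.
Start: joints at [-1.326, 0.383, 0.044, 1.598, -0.018, 1.161, -0.05], TCP at [0.218, 0.612, 0.25] pointing down, gripper open.
Joint ranges: [-2.61, 2.61], [-0.41, 2.15], [-1.48, 1.57], [0, 2.5], [-1.57, 4.71], [0.05, 1.97], [-2.85, 2.85]. Speed limits (rad/s): [2.79, 2.79, 3.14, 3.14, 3.14, 3.14, 3.14].

### API

Orientations are given as a unit quaternion [x, y, z, w].
In Python, from bench import move_ptp, movel, move_j, move_gripper, pause, inverse_kinematics, read_camera, camera_params, MotionError, sign_off, look_for, tip_of, read_time_s, read_qpos, read_joint_vel, read_effort, read_eef_pos, read_tcp_rot, read_ft_force, read_ft_torque, read_finger_gap gives the robot as it stands. Calls block until the motion is done:
- move_ptp(position, orientation): joint-space move of the TCP to a pose.
- movel(position, orientation=None, speed=0.15): straight line of the TCP; orientation=None keeps the orientation; speed is the mean speed in m/s.
- move_j(angles): joint-space move.
- move_gripper(opening, effort=None): finger opening in m; effort is the grip in N (None keeps the last); returns when the fingers have stopped.
- pause(seconds).
- inverse_kinematics(position, orientation): joint angles nearest the present ones, or None.
- read_camera(name): name is "scene" or "top"; returns the picture (480x640x3 uint8, red, green, blue); there is no depth.
- camera_params(name): a dict with "K" (3x3 intrinsics, pixels), "camera_from_world" (4x4, takes a point from world to camera coordinates). Camera axes: x right, y down, z forward; pixel columns grow to the right and rows downward; lengths in m; the calibration is good to about 2 mm. A picture is of the moment at which its call begins. camera_params takes no time and is no camera call.
A pose or a line that the arm cannot do raises MotionError and nothing moves.
- sign_off(): hands the job in, once; it reports no verdict.
Trained networks look in the newest picture that a camera, given by its name, has taken for a name from the list of things; names that differ only in an ending like _2 or _b are one class to them, and where a whole thing is asked for, a point or a joint stands for the part that bears it (a point fixed in the world has none). Each returns a list of dicts, best first, with "confidence" (0 to 1); they miss things now and then, are a little off and sometimes report something else, mostly with a low value. They report only what shows in the picture. A call takes as long as a camera call. They do not tell look-alikes from the thing itself.
- look_for(camera, name): "at" ([column, row] in pixels, amid what is visible of it).
- tip_of(camera, name): "at" ([column, row] in pixels: a listed point, or the origin of a listed thing).
Readings, each from a call of its own:
- read_time_s(): time.
- read_qpos(): joint angles.
- read_joint_vel(): joint speeds.
- read_effort(): joint torques, N m.
- read_eef_pos(): TCP position.
- read_tcp_rot(): TCP orientation.
- read_ft_force(): force on the tool from outside, world axes, zero at the start.
- read_ft_torque(): the same for the moment, N m.
- read_finger_gap(): finger opening in m.
Only numpy, scipy, OpenCV 4.12 (cv2) and the standard library are available. Lean on these libraries where they do the work, as an engineer would, in place of code of your own. Each camera call takes 0.05 s, during which the arm holds its last target.

## Working session

There is one attempt and no reset: what is moved stays moved. The work goes in short steps, each a Python script; the robot and the scene stay as the last script left them, time stands still between calls to the robot, and variables do not carry over. Pictures are saved under pics/ and viewed, and the job is handed in when it is done.

```bash
ls; mkdir -p pics; python3 - <<'E'
from bench import *
import cv2
for c in ["scene","top"]:
    im=read_camera(c); cv2.imwrite(f"pics/{c}0.png",im[:,:,::-1])
    p=camera_params(c); print(c,p["K"],p["camera_from_world"])
    for n in ["isolator","isolator_grip","control_box","shaker","speed_top","mark0","mark6","jar_a","jar_b","jar_c","jar_d","jar_e","jar_f","cell0","cell5"]:
        print(c,n,[([round(float(x)) for x in d["at"]],round(d["confidence"],2)) for d in tip_of(c,n)][:6])
print(read_time_s(),read_tcp_rot(),read_qpos())
E
```

```text
pics
scene [[460.66569875   0.         322.73808344]
 [  0.         460.66569875 240.81867815]
 [  0.           0.           1.        ]] [[ 0.85453825  0.51937798 -0.00330116 -0.47221615]
 [ 0.36582624 -0.60638538 -0.70602262 -0.14314157]
 [-0.36869438  0.60211568 -0.70818159  1.12627593]
 [ 0.          0.          0.          1.        ]]Traceback (most recent call last):
  File "<stdin>", line 7, in <module>
ValueError: it knows: brush, cell, control_box, flask, isolator_grip, jar, mark, shaker, speed_top, water_cup
```

```bash
python3 - <<'E'
from bench import *
import cv2
for c in ["scene","top"]:
    im=read_camera(c); cv2.imwrite(f"pics/{c}0.png",im[:,:,::-1])
    p=camera_params(c); print(c,p["K"],p["camera_from_world"])
    for n in ["isolator_grip","control_box","shaker","speed_top","mark","jar","cell"]:
        print(c,n,[([round(float(x)) for x in d["at"]],round(d["confidence"],2)) for d in tip_of(c,n)])
print(read_time_s(),read_tcp_rot(),read_qpos())
E
```

```text
scene [[460.66569875   0.         322.73808344]
 [  0.         460.66569875 240.81867815]
 [  0.           0.           1.        ]] [[ 0.85453825  0.51937798 -0.00330116 -0.47221615]
 [ 0.36582624 -0.60638538 -0.70602262 -0.14314157]
 [-0.36869438  0.60211568 -0.70818159  1.12627593]
 [ 0.          0.          0.          1.        ]]
scene isolator_grip [([354, 151], 0.72), ([386, 191], 0.28)]
scene control_box [([373, 192], 0.57), ([280, 341], 0.49)]
scene shaker [([229, 363], 0.71), ([206, 300], 0.3)]
scene speed_top [([232, 365], 0.57), ([401, 158], 0.55)]
scene mark [([411, 165], 0.77), ([384, 190], 0.75), ([428, 324], 0.43), ([172, 334], 0.15)]
scene jar [([235, 238], 0.96), ([290, 230], 0.95), ([341, 245], 0.92), ([254, 216], 0.86), ([360, 315], 0.82), ([258, 264], 0.68), ([310, 296], 0.66), ([380, 265], 0.57)]
scene cell [([171, 335], 0.86), ([238, 325], 0.8), ([205, 355], 0.75), ([205, 300], 0.74), ([278, 342], 0.67), ([243, 384], 0.56), ([311, 296], 0.21)]
top [[581.55001602   0.         328.18932518]
 [  0.         581.55001602 233.5069288 ]
 [  0.           0.           
[... 246 characters left out ...]
4], 0.58), ([448, 225], 0.4), ([342, 145], 0.39)]
top control_box [([206, 258], 0.78)]
top shaker [([460, 264], 0.58)]
top speed_top [([196, 226], 0.73), ([418, 147], 0.67)]
top mark [([232, 232], 0.93), ([173, 227], 0.85)]
top jar [([301, 202], 0.94), ([304, 346], 0.92), ([343, 352], 0.82), ([302, 309], 0.81), ([360, 303], 0.62), ([297, 252], 0.61), ([364, 194], 0.59), ([209, 259], 0.49)]
top cell [([443, 261], 0.77), ([442, 301], 0.66), ([486, 227], 0.64), ([485, 268], 0.62), ([445, 224], 0.57), ([484, 305], 0.56), ([359, 304], 0.22)]
0.85 [ 1.70546358e-01  9.85349653e-01  3.25861324e-05 -7.29142600e-06] [-1.32579468  0.38282537  0.04390318  1.59788821 -0.01789765  1.16120843
 -0.04991077]
```

View pics/scene0.png

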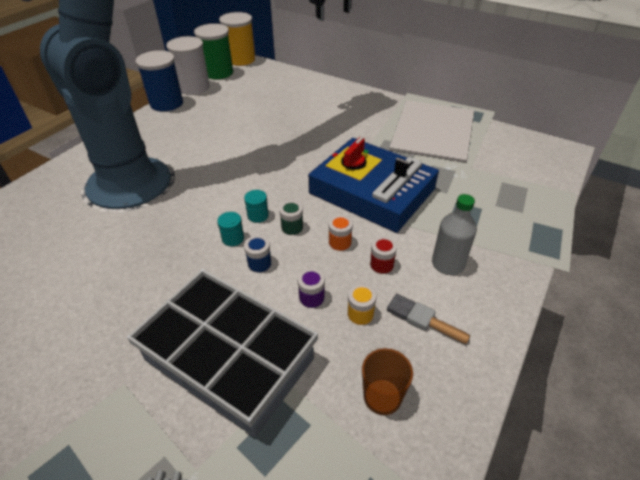

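View pics/top0.png

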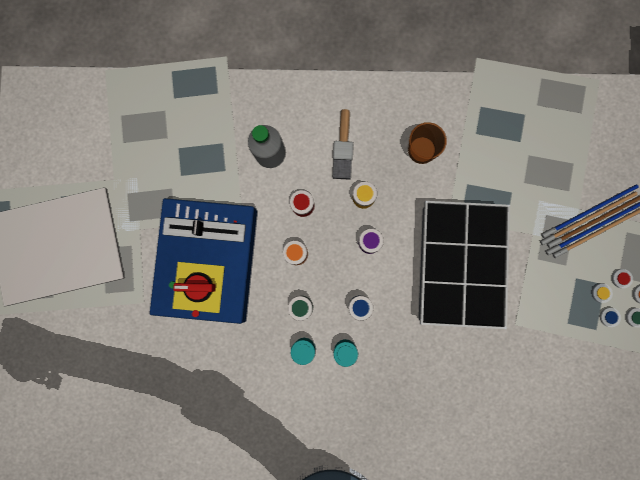

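```bash
python3 - <<'E'
import cv2
t=cv2.imread("pics/top0.png"); 
cv2.imwrite("pics/c1.png",cv2.resize(t[185:335,140:265],None,fx=5,fy=4.0*1.0 if 0 else 4,interpolation=cv2.INTER_CUBIC) if 0 else cv2.resize(t[190:330,140:265],None,fx=4,fy=4,interpolation=cv2.INTER_CUBIC))
cv2.imwrite("pics/c2.png",cv2.resize(t[170:370,270:400],None,fx=3,fy=3,interpolation=cv2.INTER_CUBIC))
cv2.imwrite("pics/c3.png",cv2.resize(t[190:340,400:640],None,fx=3,fy=3,interpolation=cv2.INTER_CUBIC))
s=cv2.imread("pics/scene0.png"); cv2.imwrite("pics/c4.png",cv2.resize(s[130:330,210:450],None,fx=3,fy=3,interpolation=cv2.INTER_CUBIC))
E
```

```text
(no output)
```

View pics/c1.png

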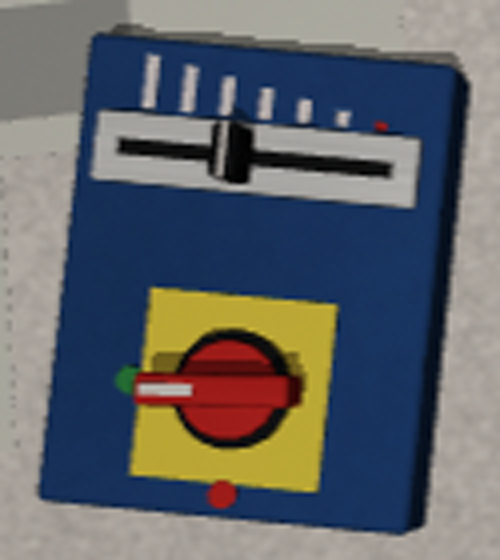

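View pics/c2.png

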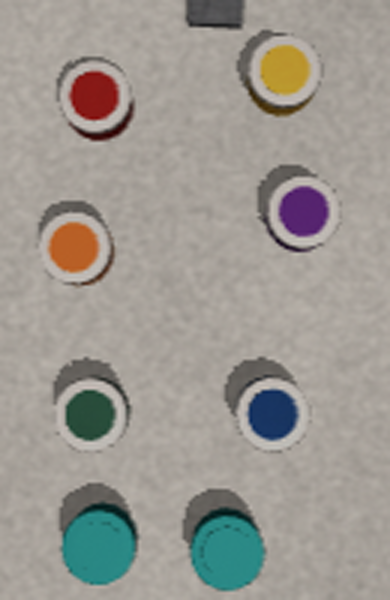

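View pics/c3.png

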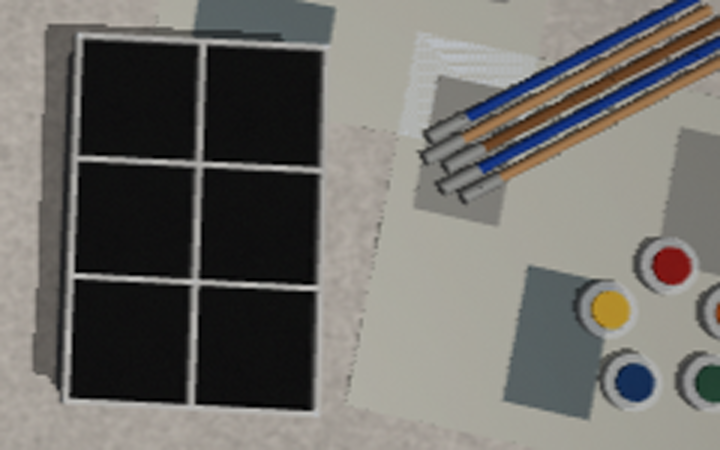

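View pics/c4.png

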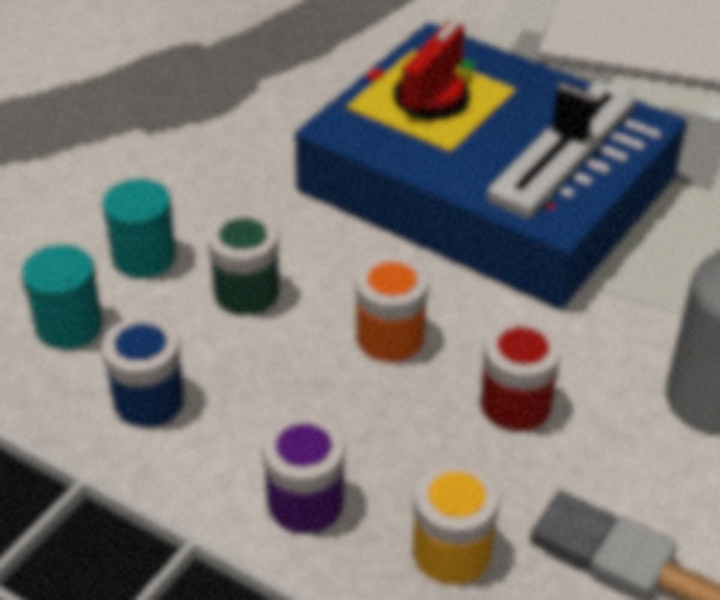

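```bash
cat > h.py <<'E'
from bench import *
import numpy as np, cv2
from scipy.spatial.transform import Rotation as Rt
def ray(c,uv,z):
    p=camera_params(c);K=np.array(p["K"]);T=np.array(p["camera_from_world"])
    R=T[:3,:3];t=T[:3,3];o=-R.T@t
    d=R.T@np.linalg.inv(K)@np.array([uv[0],uv[1],1.])
    return o+d*(z-o[2])/d[2]
def proj(c,X):
    p=camera_params(c);T=np.array(p["camera_from_world"]);v=np.array(p["K"])@(T[:3,:3]@np.array(X)+T[:3,3]);return v[:2]/v[2]
def quat(phi): # tool down, jaw axis at angle phi
    a=(phi+np.pi/2)/2; return [np.cos(a),np.sin(a),0.,0.]
def fit(L,W):
    L=np.array(L);W=np.array(W)[:,:2];lc=L.mean(0);wc=W.mean(0)
    a=L-lc;b=W-wc
    th=np.arctan2((a[:,0]*b[:,1]-a[:,1]*b[:,0]).sum(),(a*b).sum())
    R=np.array([[np.cos(th),-np.sin(th)],[np.sin(th),np.cos(th)]]);t=wc-R@lc
    return R,t,th,np.linalg.norm(L@R.T+t-W,axis=1)
def snap(n,c="top"):
    im=read_camera(c);cv2.imwrite(f"pics/{n}.png",im[:,:,::-1]);return im
E
python3 - <<'E'
from h import *
np.set_printoptions(precision=4,suppress=True)
L=[(.12,.095),(.12,-.095),(-.12,.095),(-.12,-.095)]
W=[ray("top",p,.06) for p in [(163,199),(255.75,207),(150,314.25),(242.5,322.5)]]
R,t,th,r=fit(L,W);print("box",t,th,r)
L=[(.123,.084),(.123,-.084),(-.123,.084),(-.123,-.084)]
W=[ray("top",p,.082) for p in [(426.7,201.3),(508,205.3),(421.3,324.3),(505.3,327)]]
R2,t2,th2,r2=fit(L,W);print("shaker",t2,th2,r2)
for n,p in dict(a=(301.5,202),b=(361,307.5),c=(364.5,193.5),d=(300,308),e=(294.5,252),f=(371,240)).items(): print(n,ray("top",p,.058))
for c in["top","scene"]:
  im=read_camera(c)
  for n,z in [("isolator_grip",.098),("speed_top",.11),("mark",.072),("cell",.07),("shaker",0),("control_box",0),("jar",0)]:
    for d in tip_of(c,n):
      if d["confidence"]>.5: print(c,n,ray(c,d["at"],z)[:2],round(d["confidence"],2))
print("grip",R@[-.055,0]+t,"m0",R@[.062,-.06]+t,"m6",R@[.062,.06]+t)
for i,(x,y) in enumerate([(-.078,-.039),(-.078,.039),(0,-.039),(0,.039),(.078,-.039),(.078,.039)]):print(i,R2@[x,y]+t2)
E
```

```text
box [0.5224 0.2699] -0.07237692812771433 [0.0028 0.0023 0.0019 0.0032]
shaker [ 0.5245 -0.2564] -0.028796715646011117 [0.004  0.0035 0.0016 0.0042]
a [0.6455 0.0723 0.058 ]
b [ 0.4337 -0.0526  0.058 ]
c [ 0.6653 -0.0562  0.058 ]
d [0.4301 0.0702 0.058 ]
e [0.5428 0.0841 0.058 ]
f [ 0.5702 -0.0708  0.058 ]
top isolator_grip [0.4712 0.2721] 0.81
top isolator_grip [ 0.4468 -0.2081] 0.59
top speed_top [0.5843 0.2768] 0.74
top mark [0.5785 0.2031] 0.96
top mark [0.5929 0.3336] 0.71
top cell [ 0.4494 -0.2973] 0.98
top cell [ 0.6051 -0.2225] 0.92
top cell [ 0.5985 -0.2984] 0.8
top cell [ 0.4433 -0.2145] 0.69
top cell [ 0.5162 -0.2974] 0.69
top cell [ 0.5249 -0.2098] 0.61
top shaker [ 0.5288 -0.26  ] 0.59
top control_box [0.5303 0.277 ] 0.85
top jar [0.5409 0.0845] 0.91
top jar [0.6507 0.0726] 0.88
top jar [ 0.5631 -0.0702] 0.87
top jar [0.3475 0.0649] 0.78
top jar [ 0.3392 -0.0181] 0.77
top jar [0.4297 0.0692] 0.63
top jar [ 0.4362 -0.0484] 0.59
scene isolator_grip [0.4744 0.2687] 0.55
scene speed_top [0.5829 0.2882] 0.79
scene mark [0.5864 0.3269] 0.75
scene mark [0.5802 0.2106] 0.73
scene cell [ 0.4437 -0.2123] 0.9
scene cell [ 0.6012 -0.2991] 0.87
scene cell [ 0.5251 -0.2175] 0.79
scene cell [ 0.4507 -0.2929] 0.56
scene shaker [ 0.5294 -0.2625] 0.77
scene control_box [ 0.667  -0.0529] 0.61
scene control_box [0.5137 0.2775] 0.55
scene jar [ 0.3424 -0.0238] 0.88
scene jar [0.6508 0.0718] 0.87
scene jar [0.3388 0.0672] 0.84
scene jar [ 0.5709 -0.074 ] 0.76
scene jar [ 0.6661 -0.0621] 0.73
scene jar [0.5427 0.0907] 0.73
scene jar [0.4253 0.065 ] 0.62
scene jar [ 0.4297 -0.0513] 0.57
grip [0.4676 0.2739] m0 [0.5799 0.2056] m6 [0.5886 0.3253]
0 [ 0.4455 -0.2931]
1 [ 0.4477 -0.2151]
2 [ 0.5234 -0.2954]
3 [ 0.5257 -0.2174]
4 [ 0.6014 -0.2976]
5 [ 0.6036 -0.2196]
```

Candidates: the isolator is the only red handle on a yellow square, at top (196,287). The capped jars are red (301,202), blue (361,308), yellow (364,194), green (300,308), orange (294,252) and purple (371,240). Look-alikes I will ignore: turquoise pots at (303,351) and (345,353), and small pots on the right mat at about (603–640, 278–318). The crops confirm that all six listed jars are present (so mark 6) and that the isolator is on, with its pointer at the green dot.

```bash
cat >> h.py <<'E'
TH=-0.072; G=np.array([0.4705,0.272])
E
python3 - <<'E'
from h import *
np.set_printoptions(precision=3,suppress=True)
for s in (0,np.pi,-np.pi):
  for d in (0,np.pi/2):
    q=inverse_kinematics([*G,.098],quat(TH+s+d)); print(s,d,q)
E
```

```text
0 0 [-0.992  0.405  0.461  1.99  -0.247  0.8   -0.462]
0 1.5707963267948966 [-0.777  0.38   0.206  1.98  -0.107  0.792  0.989]
3.141592653589793 0 [-0.567  0.377 -0.038  1.969  0.02   0.796  2.453]
3.141592653589793 1.5707963267948966 [-1.12   0.436  0.618  1.995 -0.343  0.813 -1.949]
-3.141592653589793 0 [-0.567  0.377 -0.038  1.969  0.02   0.796  2.453]
-3.141592653589793 1.5707963267948966 [-1.12   0.436  0.618  1.995 -0.343  0.813 -1.949]
```

```bash
python3 - <<'E'
from h import *
np.set_printoptions(precision=3,suppress=True)
q=quat(TH)
move_gripper(.06,25)
move_ptp([*G,.2],q); movel([*G,.098],q,.1)
print(read_qpos(),read_tcp_rot(),read_eef_pos())
move_gripper(0.0,25); print("gap",read_finger_gap(),read_ft_force(),read_ft_torque())
j=np.array(read_qpos())
for k in range(1,9):
    jj=j.copy(); jj[6]+=1.571*k/8; move_j(jj)
    print(k,read_eef_pos(),read_ft_force(),read_ft_torque())
snap("t1");snap("s1","scene"); print(read_time_s(),read_finger_gap())
E
```

```text
[-0.961  0.399  0.425  1.988 -0.226  0.798 -0.48 ] [0.732 0.681 0.001 0.   ] [0.471 0.272 0.099]
gap 0.01565828704919526 [-4.51  -0.501  5.798] [-0.023  0.704  0.089]
1 [0.471 0.273 0.099] [ 1.575  0.93  -1.328] [ 0.102 -0.394  0.106]
2 [0.471 0.273 0.099] [ 4.868  1.146 -4.017] [ 0.278 -0.989  0.098]
3 [0.472 0.273 0.099] [ 7.831  3.937 -7.015] [ 0.404 -1.337  0.08 ]
4 [0.473 0.274 0.099] [ 9.755  3.319 -9.247] [ 0.585 -1.672  0.135]
5 [0.474 0.274 0.099] [ 10.444   4.002 -11.344] [ 0.799 -1.987  0.094]
6 [0.474 0.275 0.099] [ 12.061   5.879 -13.969] [ 1.002 -2.185  0.114]
7 [0.475 0.276 0.099] [ 13.086   8.608 -15.519] [ 1.328 -2.343  0.071]
8 [0.475 0.277 0.099] [ 12.584   9.469 -16.213] [ 1.674 -2.45   0.08 ]
7.8083 0.015778676966822076
```

```bash
python3 - <<'E'
from h import *
np.set_printoptions(precision=3,suppress=True)
move_gripper(.06); p=read_eef_pos(); movel([p[0],p[1],.25],speed=.2)
print(read_ft_force(),read_time_s())
move_ptp([.45,.02,.35],quat(TH+np.pi/2))
t=snap("t2");s=snap("s2","scene"); print(read_time_s())
a=cv2.resize(t[190:330,140:265],None,fx=3,fy=3);b=cv2.resize(s[120:240,290:450],None,fx=2.5,fy=2.5)
h=max(a.shape[0],b.shape[0]);a=cv2.copyMakeBorder(a,0,h-a.shape[0],0,0,0);b=cv2.copyMakeBorder(b,0,h-b.shape[0],0,0,0)
cv2.imwrite("pics/c5.png",np.hstack([a,b])[:,:,::-1])
E
```

```text
[ 0.41   0.973 -0.615] 9.2083
10.3667
```

View pics/c5.png

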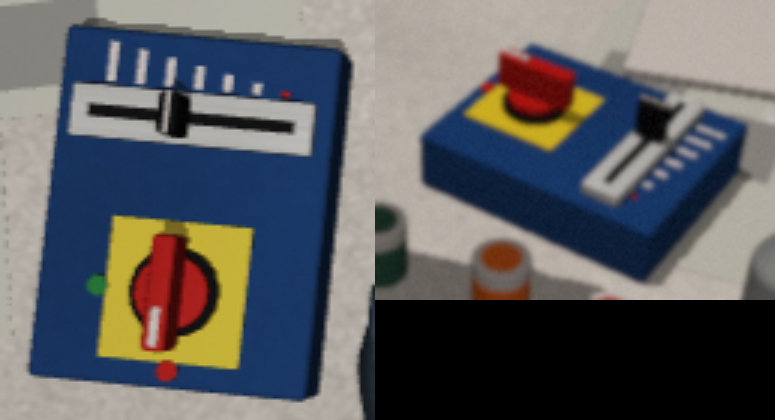

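View pics/t2.png

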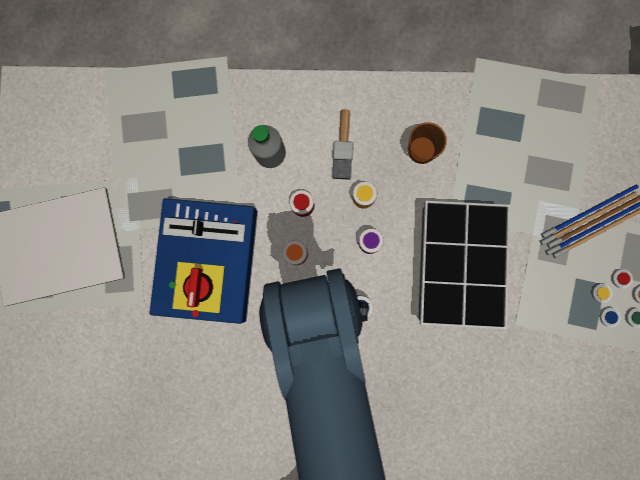

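```bash
python3 - <<'E'
from h import *
np.set_printoptions(precision=4,suppress=True)
R=np.array([[np.cos(TH),-np.sin(TH)],[np.sin(TH),np.cos(TH)]]);t=G-R@[-.055,0];print("box",t)
top=ray("top",(195.5,227.5),.11)[:2];l=R.T@(top-t);print("slider top",top,l)
for p in [(117,145),(391,170)]: print("slot end",R.T@(ray("top",(p[0]/4+140,p[1]/4+190),.072)[:2]-t))
for n in ((152,106),(380.5,126)): print("bar",R.T@(ray("top",(n[0]/4+140,n[1]/4+190),.06)[:2]-t))
S=R@np.array([.062,l[1]])+t
q=quat(TH+np.pi/2)
move_gripper(.05,20)
move_ptp([*S,.2],q);movel([*S,.101],q,.1); print(read_ft_force())
move_gripper(0,20);print("gap",read_finger_gap(),read_ft_force(),read_eef_pos())
p=np.array(read_eef_pos());u=R@[0,1]
l0=(R.T@(p[:2]-t))[1];print(l0)
for y in np.linspace(l0,.0595,8)[1:]:
    x=R@np.array([.062,y])+t; movel([*x,.101],q,.05); f=np.array(read_ft_force()); print(y,read_eef_pos(),f)
    if abs(f[1])>25: break
print(read_finger_gap(),read_time_s())
E
```

```text
box [0.5254 0.268 ]
slider top [0.5843 0.275 ] [0.0583 0.0112]
slot end [0.0587 0.0742]
slot end [ 0.0587 -0.0654]
bar [0.0811 0.0622]
bar [ 0.0815 -0.0556]
[-0.0487 -0.9617  0.0556]
gap 0.013851729541784026 [-0.4909 -0.9554  2.2366] [0.5884 0.2751 0.1017]
0.011568293196019774
0.018415679882302662 [0.589  0.2831 0.1018] [-1.6311  0.2559  5.8521]
0.02526306656858555 [0.5895 0.2901 0.1017] [-0.72    0.0053  5.3783]
0.03211045325486844 [0.59   0.2969 0.1017] [0.1502 0.1498 4.2179]
0.03895783994115133 [0.5905 0.3038 0.1017] [-0.6665  0.3546  5.3615]
0.04580522662743422 [0.591  0.3106 0.1017] [-0.0314  0.7083  4.2587]
0.05265261331371711 [0.5915 0.3174 0.1017] [-1.0113  0.7627  4.69  ]
0.0595 [0.592  0.3242 0.1018] [-1.7413 -0.18    5.0988]
0.013619928759018969 15.4167
```

```bash
python3 - <<'E'
from h import *
np.set_printoptions(precision=4,suppress=True)
p=np.array(read_eef_pos());u=np.array([-np.sin(TH),np.cos(TH),0])
q=quat(TH+np.pi/2);f0=np.array(read_ft_force())
for k in range(1,7):
    movel(p+u*.0012*k,q,.05);f=np.array(read_ft_force());print(k,f,read_eef_pos()[1],read_finger_gap())
    if abs(f[1]-f0[1])>6: break
move_gripper(.05);p=read_eef_pos();movel([p[0],p[1],.25],speed=.25)
move_ptp([.45,.02,.35],q)
t=snap("t3");s=snap("s3","scene"); print(read_time_s())
a=cv2.resize(t[190:330,140:265],None,fx=3,fy=3);b=cv2.resize(s[120:240,290:450],None,fx=2.5,fy=2.5)
h=max(a.shape[0],b.shape[0]);a=cv2.copyMakeBorder(a,0,h-a.shape[0],0,0,0);b=cv2.copyMakeBorder(b,0,h-b.shape[0],0,0,0)
cv2.imwrite("pics/c6.png",np.hstack([a,b])[:,:,::-1])
E
```

```text
1 [-0.8478  0.2605  3.8778] 0.32571970008346135 0.013337228332447982
2 [-0.6694 -0.7295  4.4022] 0.32648613905180296 0.01338684802787606
3 [-1.1641 -1.1491  4.3878] 0.3277819701679791 0.013636921187385421
4 [-0.9016 -2.1842  3.7381] 0.3290152387151268 0.013891366109900662
5 [-2.0371 -2.2643  4.3248] 0.3290770597891977 0.013610426273942988
6 [-2.327  -4.1014  4.3699] 0.32912226979074194 0.013687248701163461
19.5417
```

View pics/c6.png

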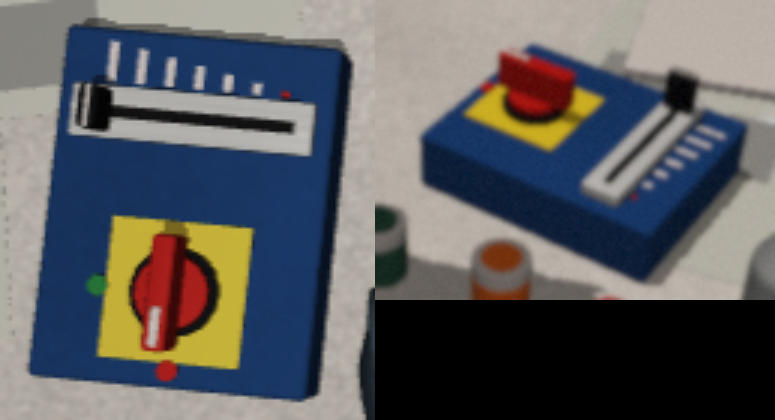

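```bash
cat >> h.py <<'E'
DOT=dict(a=(301.5,202),b=(361,307.5),c=(364.5,193.5),d=(300,308),e=(294.5,252),f=(371,240))
_ref=cv2.imread("pics/top0.png")
REF={k:cv2.cvtColor(_ref,cv2.COLOR_BGR2LAB)[int(round(v[1]))-2:int(round(v[1]))+3,int(round(v[0]))-2:int(round(v[0]))+3].reshape(-1,3).astype(float).mean(0) for k,v in DOT.items()}
def find(k,im,roi=(265,170,412,375)):
    """blobs of jar k's colour in top picture (RGB): list of (area,u,v,xy)"""
    lab=cv2.cvtColor(cv2.GaussianBlur(im,(3,3),0),cv2.COLOR_RGB2LAB).astype(float)
    d=np.linalg.norm((lab-REF[k])*[.5,1,1],axis=2)
    m=np.zeros(d.shape,np.uint8);x0,y0,x1,y1=roi;m[y0:y1,x0:x1]=(d[y0:y1,x0:x1]<14)
    n,_,st,c=cv2.connectedComponentsWithStats(m)
    return sorted([(int(st[i,4]),c[i].round(1),ray("top",c[i],.058)[:2].round(4)) for i in range(1,n) if st[i,4]>40],key=lambda x:-x[0])
SH=np.array([.5245,-.2564]);STH=-.0288
def cell(i):
    x,y=[(-.078,-.039),(-.078,.039),(0,-.039),(0,.039),(.078,-.039),(.078,.039)][i]
    c,s=np.cos(STH),np.sin(STH);return SH+[c*x-s*y,s*x+c*y]
E
python3 - <<'E'
from h import *
for f in ["top0","t3"]:
    im=cv2.imread(f"pics/{f}.png")[:,:,::-1].copy()
    for k in "abcdef": print(f,k,[(a,*c,*w) for a,c,w in find(k,im)])
np.set_printoptions(precision=2,suppress=True)
for x in ([.43,.07],[.665,-.056],cell(0),cell(5),cell(4)):
  for ph in (np.pi/2,-np.pi/2): print(x,inverse_kinematics([*x,.11],quat(ph)))
E
```

```text
top0 a [(170, np.float64(300.9), np.float64(201.4), np.float64(0.6466), np.float64(0.0735))]
top0 b [(177, np.float64(360.4), np.float64(307.7), np.float64(0.4332), np.float64(-0.0514))]
top0 c [(191, np.float64(364.4), np.float64(192.9), np.float64(0.6665), np.float64(-0.0559))]
top0 d [(188, np.float64(299.4), np.float64(308.0), np.float64(0.4302), np.float64(0.0713))]
top0 e [(181, np.float64(294.1), np.float64(252.0), np.float64(0.5428), np.float64(0.0849))]
top0 f [(176, np.float64(370.8), np.float64(240.0), np.float64(0.5702), np.float64(-0.0705))]
t3 a [(166, np.float64(300.9), np.float64(201.3), np.float64(0.6469), np.float64(0.0736))]
t3 b []
t3 c [(191, np.float64(364.4), np.float64(192.9), np.float64(0.6665), np.float64(-0.0559))]
t3 d []
t3 e []
t3 f [(175, np.float64(370.8), np.float64(240.0), np.float64(0.5703), np.float64(-0.0705))]
[0.43, 0.07] [-1.12  0.26  0.95  2.24 -0.31  0.77  1.62]
[0.43, 0.07] [-0.9   0.21  0.7   2.24 -0.2   0.75 -1.64]
[0.665, -0.056] [-0.55  0.7   0.79  1.68 -0.57  1.01  2.02]
[0.665, -0.056] [-0.71  0.87  1.1   1.69 -0.85  1.13 -0.93]
[ 0.45 -0.29] [ 0.09  0.37  0.48  2.01 -0.23  0.82  2.28]
[ 0.45 -0.29] [-0.36  0.59  1.08  2.03 -0.66  0.92 -0.5 ]
[ 0.6  -0.22] [-0.19  0.59  0.62  1.74 -0.41  0.94  2.17]
[ 0.6  -0.22] [-0.51  0.89  1.17  1.76 -0.9   1.14 -0.62]
[ 0.6 -0.3] [-0.09  0.66  0.67  1.67 -0.47  0.98  2.32]
[ 0.6 -0.3] [-0.38  0.97  1.21  1.68 -0.97  1.21 -0.49]
```

```bash
cat >> h.py <<'E'
import json,os
def scan(tag=None):
    f="pos.json";P=json.load(open(f)) if os.path.exists(f) else {}
    im=read_camera("top")
    if tag: cv2.imwrite(f"pics/{tag}.png",im[:,:,::-1])
    seen=[]
    for k in "abcdef":
        r=find(k,im)
        if r and r[0][0]>120: P[k]=[float(v) for v in r[0][2]];seen.append(k)
    json.dump(P,open(f,"w"));return P,seen
def load(k,i,g=.042,ph=-np.pi/2):
    P,seen=scan(); x=P[k]; print(k,x,"seen" if k in seen else "MEMORY",seen,read_time_s())
    q=quat(ph);c=cell(i);qc=quat(-np.pi/2+STH)
    move_gripper(.072,40)
    move_ptp([*x,.17],q); 
    movel([*x,g],q,.15); f=np.array(read_ft_force())
    move_gripper(.03,40); gap=read_finger_gap(); print(" gap",gap,"f",f.round(1))
    if not .046<gap<.054: 
        print("BAD GRASP"); move_gripper(.072); movel([*x,.2],q,.2); return False
    movel([*x,.24],q,.25)
    move_ptp([*c,.24],qc); gap=read_finger_gap(); movel([*c,.15],qc,.2); movel([*c,.0715+g],qc,.05)
    f=np.array(read_ft_force());print(" gap",gap,"placing f",f.round(1),read_eef_pos())
    move_gripper(.066); movel([*c,.24],qc,.25); print(" t",read_time_s()); return True
E
python3 - <<'E'
from h import *
json.dump({k:[float(v) for v in ray("top",p,.058)[:2]] for k,p in DOT.items()},open("pos.json","w"))
load("c",4)
snap("t4");snap("s4","scene")
E
```

```text
c [0.6666, -0.0559] seen ['a', 'c', 'f'] 19.5917
 gap 0.0495702832633824 f [0.7 1.5 0.3]
 gap 0.048957967146024316 placing f [-2.3  2.3  4. ] [ 0.60100451 -0.29741471  0.11375158]
 t 27.5583
```

View pics/t4.png

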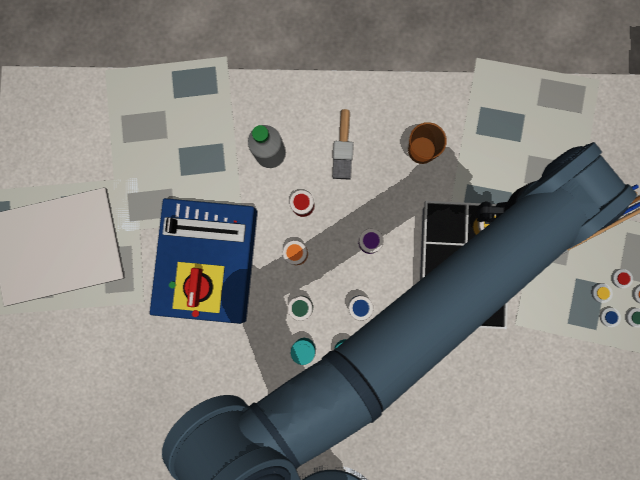

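View pics/s4.png

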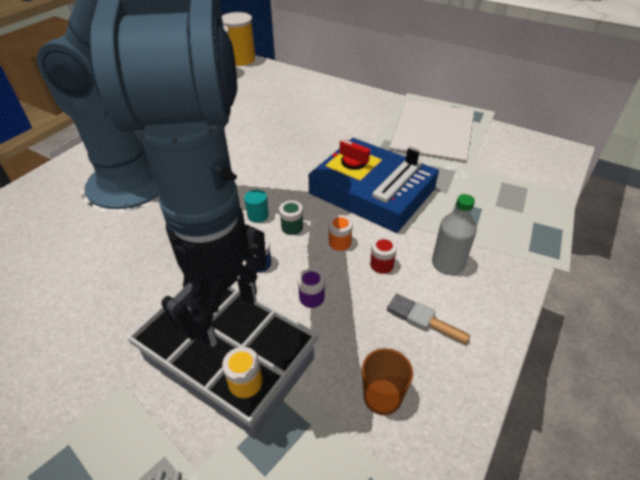

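```bash
sed -i 's/move_gripper(.066)/move_gripper(.061)/' h.py; python3 - <<'E'
from h import *
for k,i in (("a",5),("b",0),("f",2)):
    if not load(k,i): break
snap("t5");snap("s5","scene")
E
```

```text
a [0.6466, 0.0735] seen ['a', 'b', 'd'] 27.7083
 gap 0.04912479619448749 f [ 0.2  0.1 -0.2]
 gap 0.049115501108283964 placing f [-3.3  1.3  3.1] [ 0.60308653 -0.21935311  0.11366815]
 t 35.1833
b [0.4333, -0.0514] MEMORY ['d', 'f'] 35.2333
 gap 0.04885865455212618 f [-0.8  0.4  0. ]
 gap 0.049164494502370114 placing f [ 0.2 -0.1 -2.6] [ 0.44538861 -0.29335002  0.11327118]
 t 45.2583
f [0.5702, -0.0705] seen ['d', 'e', 'f'] 45.3083
 gap 0.04894125965807112 f [ 0.3  0.8 -0.2]
 gap 0.04859682906571333 placing f [-2.7  3.4  4.3] [ 0.52263892 -0.29491893  0.11353582]
 t 52.2167
```

View pics/s5.png

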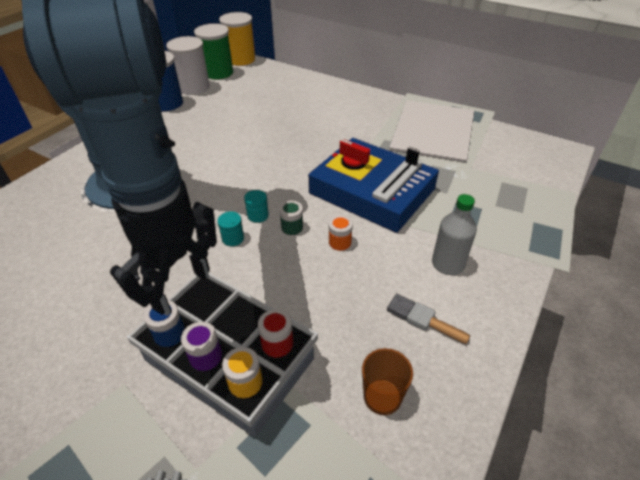

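View pics/t5.png

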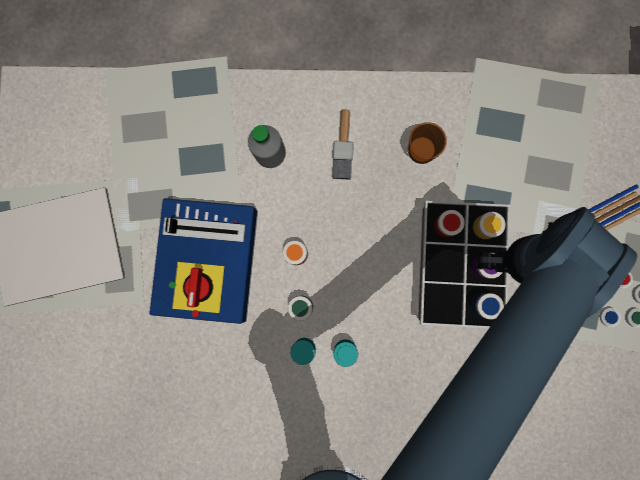

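```bash
python3 - <<'E'
from h import *
for k,i in (("e",3),("d",1)):
    if not load(k,i): break
move_ptp([.47,.15,.3],quat(TH+np.pi/2))
snap("t6");snap("s6","scene");print(read_time_s(),read_qpos())
E
```

```text
e [0.5428, 0.085] seen ['d', 'e'] 52.3667
 gap 0.04898587651298929 f [ 0.5 -0.7  0.5]
 gap 0.04908750759587071 placing f [-3.9  2.9  4.3] [ 0.52486348 -0.21702137  0.11343751]
 t 59.925
d [0.343, 0.0648] MEMORY [] 59.975
 gap 0.04906240617941843 f [-0.1 -0.1  0. ]
 gap 0.04884414669126486 placing f [ 0.7 -0.7 -1.4] [ 0.44769268 -0.21536265  0.11328947]
 t 68.6917
70.75 [-0.74446632  0.03034697  0.36291072  1.92179969 -0.01133542  1.19206295
  1.11952844]
```

View pics/s6.png

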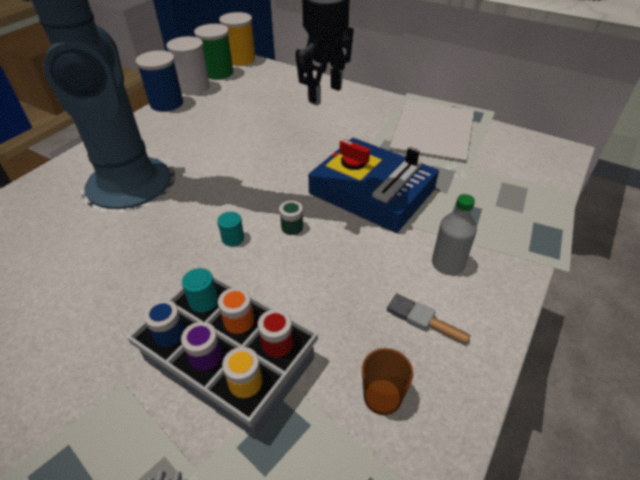

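View pics/t6.png

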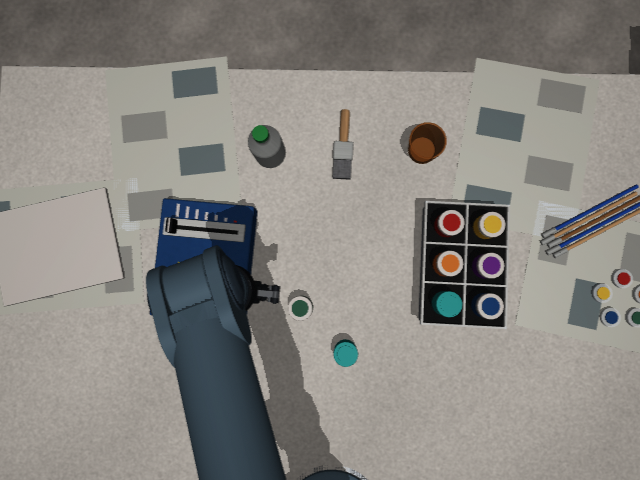

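The scene view shows a mistake. My colour matcher took a shaded turquoise pot for green, so a turquoise pot is now in cell 1 (top (447,304)), while the real green jar is still at (300,308). I'll put the turquoise pot back where it stood, then load the green jar.

```bash
python3 - <<'E'
from h import *
g=.042;qc=quat(-np.pi/2+STH);c=cell(1)
move_gripper(.061,40)
move_ptp([*c,.24],qc); movel([*c,.16],qc,.2); movel([*c,.0715+g],qc,.1); move_gripper(.03,40); print(read_finger_gap())
movel([*c,.24],qc,.2)
x=[.343,.0648];q=quat(-np.pi/2)
move_ptp([*x,.2],q);movel([*x,.1],q,.2);movel([*x,.0435],q,.05);print(read_ft_force())
move_gripper(.072);movel([*x,.2],q,.2)
# clear view
move_ptp([.47,.2,.3],quat(TH+np.pi/2))
im=snap("t7");snap("s7","scene");print(find("d",im),read_time_s())
E
```

```text
0.04942254940427062
[-6.85100698 -2.7888618  21.49335931]
[(181, array([299.6, 307.9]), array([0.4303, 0.0711]))] 82.2167
```

View pics/t7.png

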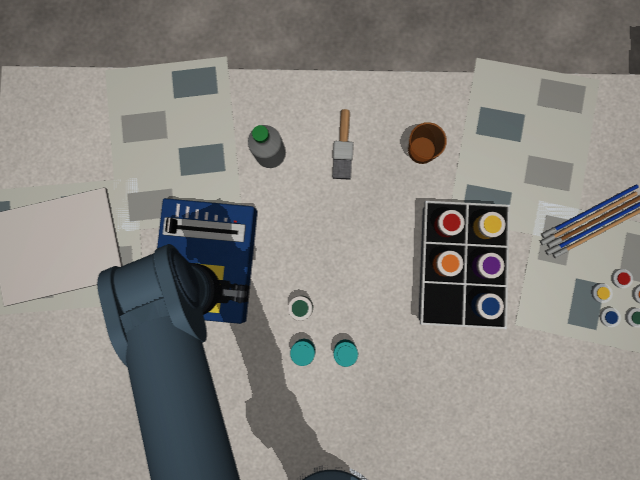

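The turquoise pot is back at (303,352), cell 1 is empty, and the green jar is still at (300,308).

```bash
python3 - <<'E'
from h import *
print(load("d",1))
move_ptp([.47,.2,.3],quat(TH+np.pi/2))
snap("t8");snap("s8","scene");print(read_time_s())
E
```

```text
d [0.4303, 0.0711] seen ['d'] 82.2667
 gap 0.04907990743718508 f [-0.1 -0.7  0.1]
 gap 0.0493816637838786 placing f [ 0.1  0.2 -1.7] [ 0.44762522 -0.21541035  0.11326586]
 t 90.6583
True
92.3333
```

View pics/t8.png

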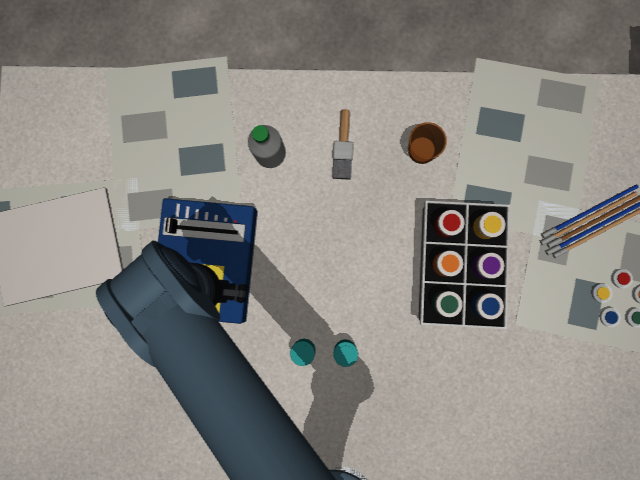

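View pics/s8.png

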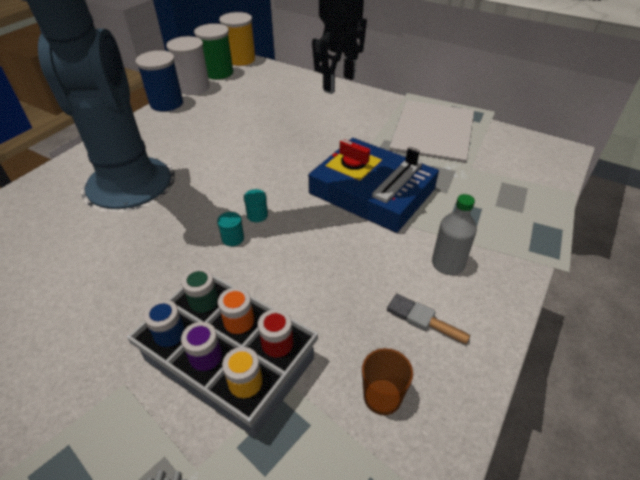

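```bash
python3 - <<'E'
from h import *
np.set_printoptions(precision=3,suppress=True)
q=quat(TH+np.pi/2);g=[.4725,.2745]
move_gripper(.06,25)
move_ptp([*g,.2],q); movel([*g,.098],q,.1)
move_gripper(0.0,25); print("gap",read_finger_gap(),read_ft_force(),read_qpos())
j=np.array(read_qpos())
for k in range(1,9):
    jj=j.copy(); jj[6]-=1.585*k/8; move_j(jj)
    print(k,read_eef_pos(),read_ft_force(),read_ft_torque())
move_gripper(.06); p=read_eef_pos(); movel([p[0],p[1],.25],speed=.2)
move_ptp([.45,.02,.35],quat(TH))
t=snap("t9");s=snap("s9","scene"); print(read_time_s())
a=cv2.resize(t[190:330,140:265],None,fx=3,fy=3);b=cv2.resize(s[120:240,290:450],None,fx=2.5,fy=2.5)
h=max(a.shape[0],b.shape[0]);a=cv2.copyMakeBorder(a,0,h-a.shape[0],0,0,0);b=cv2.copyMakeBorder(b,0,h-b.shape[0],0,0,0)
cv2.imwrite("pics/c9.png",np.hstack([a,b])[:,:,::-1])
E
```

```text
gap 0.015475954515717497 [0.217 4.83  1.314] [-1.271  0.502  0.81   1.992 -0.487  0.846  1.31 ]
1 [0.473 0.277 0.099] [-1.1    1.338  0.704] [-0.047  0.101 -0.158]
2 [0.473 0.276 0.099] [-1.546 -1.301  3.686] [-0.284  0.329 -0.095]
3 [0.472 0.276 0.099] [-3.295 -1.823  4.828] [-0.648  0.561 -0.06 ]
4 [0.472 0.276 0.099] [-2.963 -2.771  6.596] [-0.795  0.757 -0.085]
5 [0.472 0.275 0.099] [-5.704 -3.115  8.133] [-0.883  0.98  -0.092]
6 [0.471 0.275 0.099] [-6.04  -3.972  9.589] [-0.931  1.197 -0.102]
7 [0.47  0.275 0.099] [-7.511 -5.192 11.409] [-1.004  1.378 -0.114]
8 [0.47  0.275 0.099] [-8.167 -5.669 12.238] [-1.085  1.588  0.27 ]
100.0917
```

View pics/c9.png

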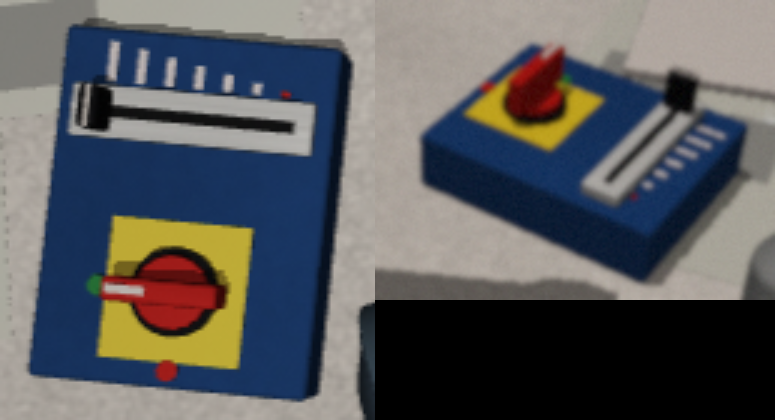

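View pics/t9.png

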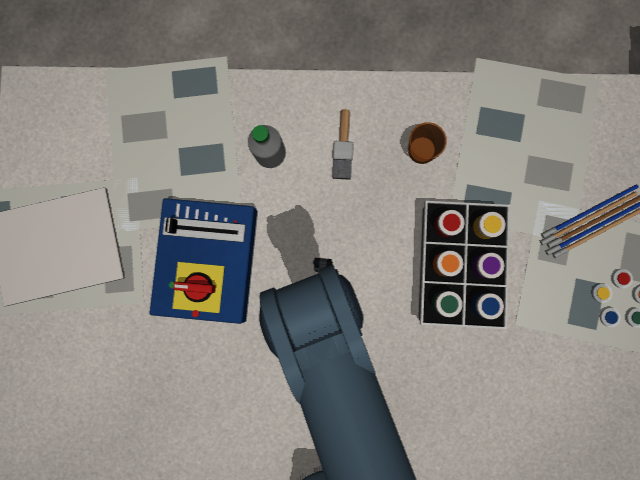

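```bash
python3 - <<'E'
from h import *
sign_off()
E
```

```text
the job is handed in; nothing more can be done
```

I turned the isolator off, set the speed slider to mark 6, loaded all six jars upright in the tray, one to a compartment, and turned the isolator back on. I handed the job in at about 100 s on the robot's clock.

**One mistake, mended:** my colour matcher took a shaded turquoise pot for the green jar and put it in cell 1. I saw it in the next picture, put the pot back about where it had stood, and then loaded the green jar. The isolator was off the whole time.

**Last checks:**
- **Jars:** the last pictures show red, yellow, orange, purple, green and blue each in their own compartment, all upright.
- **Slider:** it is at mark 6. I pushed it until the gripper stopped moving forward, about 3.5 mm beyond the mark position I first estimated. The bars and the slot ends in the picture fit the farther position.
- **Isolator:** the pointer is at the green dot, and the torque rose at the end stop as it came fully on.
- **Other objects:** the flask, cup and brush look unmoved.
- **Robot:** the arm is standing clear of everything.

No check failed at the end. I saw no jar knocked aside during the run.

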